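# Set out the power-hammer dies

## Task

Set out the tooling for the next panel: lay the spacer ring centred on top of the square steel bolster block and stand the flat-faced die centred on top of the ring; stand the narrow-nosed die midway between the bolster block and the ball stake; and stand the wide domed die straight behind the ball stake (on the far side, away from the robot), with a gap of about 3 cm between the die and the stake's base. Everything stands upright, released and still, and the hammer, wrench, steel bar and tin stay where they are.

Things in the scene. Friction and masses are not known exactly. Their poses are not given: they have to be found in the camera images.
- flat_die_mid (a point): Loose flat-faced forming die, bare steel, round about its upright z axis, 55 mm high: foot 44 mm across and 8 mm thick, shank 30 mm across, and from 27 mm up to the flat top a straight-sided head 50 mm across (grip it there). About 0.5 kg. The point is on its axis, half-way up, 27.5 mm above its underside. Stands upright at the start.
- dome_die_mid (a point): Loose wide domed (mushroom) die, bare steel, round about its upright z axis, 60 mm high: foot 44 mm across and 8 mm thick, shank 30 mm across, head 60 mm across and straight-sided from 27 to 44 mm above the underside (grip it there), domed above that. About 0.55 kg. The point is on its axis, half-way up, 30 mm above its underside. Stands upright at the start.
- nose_die_mid (a point): Loose narrow-nosed die, bare steel, round about its upright z axis, 70 mm high: foot 44 mm across and 8 mm thick, straight body 32 mm across from 10 to 44 mm above the underside (grip it there), then tapering to a small rounded nose. About 0.35 kg. The point is on its axis, half-way up, 35 mm above its underside. Stands upright at the start.
- spacer_mid (a point): Loose steel spacer ring lying flat on the bench: 58 mm outside diameter, 20 mm hole, 24 mm thick, about 0.4 kg. The point is on its axis, half-way up, 12 mm above its underside; z is its axis.
- bolster: Bolster block: fixed dark steel square block, 80 x 80 mm and 34 mm high with a flat top. Origin at the centre of its underside, on the bench top; z up. Its x axis points roughly away from the robot and its y axis lies along the line to the ball stake, which stands 280 mm away centre to centre, on its left or its right.
- stake: Ball stake: fixed; grey square base plate 70 x 70 mm and 14 mm thick with a short post and a 42 mm steel ball on top, 75 mm high in all. Origin at the centre of the base's underside, on the bench top; z up; its x axis (square to the base, parallel to the bolster's x) points straight behind it, away from the robot. A gap of 30 mm to the domed die's head puts the die's axis 95 mm behind the stake's centre.
- hammer: Bystander: hammer lying crosswise on the bench near the robot, about 240 mm long. Origin underneath the middle of the handle; x along it. Leave it alone.
- wrench: Bystander: steel wrench 150 mm long lying on the left side of the bench. Origin underneath its middle; x along it. Leave it alone.
- parallel_bar: Bystander: loose square steel bar 130 x 20 x 20 mm lying on the right side of the bench. Origin under its centre; x along it. Leave it alone.
- tin: Bystander: loose closed round tin, 67 mm across and 54 mm high, brass-coloured lid, near the far middle of the work area. Origin at the centre of its underside. Leave it alone.
Not all that is in view belongs to the job. What is shaped like the part that bears spacer_mid but blue, pink or turquoise is not meant.

How it is judged (in metres and radians):
At the end, for the whole second after the job is handed in: Ring flat on bolster, within 12 mm of its centre; flat die on ring within 12 mm; nose die on bench midway bolster-stake (15 mm along and across); dome die on bench, axis 80-110 mm behind stake centre, within 18 mm sideways. All upright (0.1 rad), at rest (horizontal distance between spacer_mid and bolster below 0.012 m and height (world z) of spacer_mid between 0.042 and 0.05 m and horizontal distance between flat_die_mid and spacer_mid below 0.012 m and height (world z) of flat_die_mid between 0.0805 and 0.0905 m and x of nose_die_mid in the frame of bolster between -0.015 and 0.015 m and height (world z) of nose_die_mid between 0.031 and 0.039 m and horizontal distance between nose_die_mid and bolster below 0.155 m and horizontal distance between nose_die_mid and stake below 0.155 m and x of dome_die_mid in the frame of stake between 0.08 and 0.11 m and y of dome_die_mid in the frame of stake between -0.018 and 0.018 m and height (world z) of dome_die_mid between 0.026 and 0.034 m and angle between each of flat_die_mid, dome_die_mid, nose_die_mid, spacer_mid's own z axis and vertical below 0.1 rad and linear speed of each of flat_die, dome_die, nose_die, spacer below 0.01 m/s and angular speed of each of flat_die, dome_die, nose_die, spacer below 0.1 rad/s); the robot touches nothing.
It fails at once if the hammer is moved by more than 25 mm (distance of hammer from where it was at the start of the episode above 0.025 m).
It fails at once if the wrench is moved by more than 25 mm (distance of wrench from where it was at the start of the episode above 0.025 m).
It fails at once if the steel bar is moved by more than 25 mm (distance of parallel_bar from where it was at the start of the episode above 0.025 m).
It fails at once if the tin is moved by more than 25 mm (distance of tin from where it was at the start of the episode above 0.025 m).
It also fails if it takes over 115 s, if anything falls off the work surface, if the arm or the gripper's body presses on something with over 40 N, if the wrist force passes 120 N, or if a joint passes its speed limit or range.

## Robot

A 7-joint arm with a two-finger parallel gripper is mounted at the origin on the work surface. World frame = base frame: x ahead of the robot, y to its left, z up, the work surface at z = 0. Lengths are in mm, angles in rad, forces in N, time in s.
With the tool pointing down it reaches from about 400 to 875 mm from the base axis. Payload 4.4 kg.
Tool frame: the origin (TCP) lies midway between the tips of the shut fingers; the grasp point (between the pads) lies 19 mm behind it; x points along the fingers, y is the direction in which the jaws open and shut, and the axes are right-handed (so a half turn about x gives the same grasp; the last joint's range is limited). The gripper opens to 85 mm and grips with 20 to 120 N. Pads are 22 mm wide; open, the fingers measure 114 mm over their backs; the gripper's body (76 mm by 85 mm) begins 54 mm behind the grasp point. The pads swing forward as they close: fully open they stand 13 mm farther back than shut.
Start: joints at [1.079, 0.628, 0.038, 1.517, -0.027, 0.996, -0.02], TCP at [268.51, -591.963, 231.313] pointing down, gripper open.
Joint ranges: [-3.06, 3.06], [-0.37, 2.12], [-1.25, 1.32], [0.18, 2.47], [-1.1, 4.24], [0.23, 1.98], [-2.94, 2.94]. Speed limits (rad/s): [2.57, 2.57, 3.14, 3.14, 3.14, 3.14, 3.14].

## Interface

Orientations are given as [roll, pitch, yaw] about the fixed x, y, z axes, in that order (R = Rz(yaw) Ry(pitch) Rx(roll)).
In Python, from cell import ctrl gives the robot as it stands.
- The arm moves only by the tool arm_command, never from a script. Its argument "series" is a list of rows, each a list of 7 numbers: the opening, from 0 (shut) to 1 (fully open), then the shift along the world's x, y, z in cm, then the turn, a rotation vector about the world's x, y, z in degrees. In form: [[claw, x, y, z, rx, ry, rz], ...]. A call has 1 to 20 rows; each row shifts and turns the commanded pose from where the row before left it; what a row does not reach is not made up. A row lasts 1/12 s, in which the tool goes at most 41.7 mm and 7.16 degrees, less where a joint would pass 70% of its speed; a pose out of reach is approached as far as the arm can. A call with a gripper value outside its range is refused whole. The fingers move at their own pace and stop on an object; the grip force is fixed at half the most. Time passes only in rows, so rows that do not move let the fingers close. It gives the time, the measured TCP pose, the force and the opening at its end, in the units of the state.
- ctrl.read_state(): the state, without advancing time (a new reading comes with each control period).
- ctrl.get_image(name): name is "side" or "top"; returns the picture (480x640x3 uint8, blue, green, red); there is no depth.
- ctrl.calibration(name): a dict with "fovy" (degrees; the focal length in pixels is half the picture's height over the tangent of half this angle, whatever the lens; pixels are square), "cx", "cy" (the principal point, pixels), "cam_to_world" (4x4, takes a point from camera to world coordinates). Camera axes: x right, y up, looking along -z (the intrinsics and any distortion apply to the point x, -y, -z); pixel columns grow to the right and rows downward; lengths in mm; the calibration is good to about 2 mm. A picture is of the moment at which its call begins. calibration takes no time and is no camera call.
- ctrl.finish_job(): hands the job in, once; it reports no verdict.
Trained networks look in the newest picture that a camera, given by its name, has taken for a name from the list of things; names that differ only in an ending like _2 or _b are one class to them, and where a whole thing is asked for, a point or a joint stands for the part that bears it (a point fixed in the world has none). Each returns a list of dicts, best first, with "conf" (0 to 1); they miss things now and then, are a little off and sometimes report something else, mostly with a low value. They report only what shows in the picture. A call takes as long as a camera call. They do not tell look-alikes from the thing itself.
- ctrl.spot_in(label, camera): "centre" ([x, y, z] in mm, in world coordinates, good to about 4 mm: the middle of the surface that is visible of it).
The state is a dict: "clock": time; "qpos": joint angles; "qd": joint speeds; "tau": joint torques, N m; "eef_pos": TCP position; "tool_rot": TCP orientation; "force": force on the tool from outside, world axes, zero at the start; "torque": the same for the moment, N m; "width": finger opening in mm.
Only numpy, scipy, OpenCV 4.12 (cv2) and the standard library are available. Lean on these libraries where they do the work, as an engineer would, in place of code of your own. Each camera call takes 0.05 s, during which the arm holds its last target.

## Working session

There is one attempt and no reset: what is moved stays moved. The work goes in short steps, Python scripts to look and compute and a tool call to move; the robot and the scene stay as the last step left them, time stands still between calls to the robot, and variables do not carry over. Pictures are saved under pics/ and viewed, and the job is handed in when it is done.

Besides the shell and the picture viewer there is one more tool, called after ">>>" as name([rows], argument=value, ...), one row to a line, values as JSON. arm_command: Moves the arm, as the interface text tells. Its arguments: {"type":"object","properties":{"series":{"type":"array"}},"required":["series"]}

```bash
mkdir -p pics; ls
python3 - <<'E'
from cell import ctrl
import cv2,json
s=ctrl.read_state();print(s)
for n in ("top","side"):
    cv2.imwrite(f"pics/{n}0.png",ctrl.get_image(n))
    c=ctrl.calibration(n);print(n,c)
for l in ["flat_die_mid","dome_die_mid","nose_die_mid","spacer_mid","bolster","stake","tin","hammer","wrench","parallel_bar"]:
  for n in ("top","side"):
    print(l,n,[([round(v) for v in d["centre"]],round(d["conf"],2)) for d in ctrl.spot_in(l,n)][:5])
E
```

```text
pics
{'clock': 0.0, 'qpos': array([ 1.07919718,  0.62933533,  0.03843287,  1.51835985, -0.02703787,
        0.99629812, -0.0200184 ]), 'qd': array([ 3.27683862e-04,  2.42327390e-04, -8.32281404e-05, -7.86235899e-04,
        2.39217511e-04, -2.32778332e-03, -8.73808340e-04]), 'tau': array([ 3.24034690e-04, -5.63397217e+01,  1.22631881e+00, -1.93444097e+01,
        1.09370914e-02,  1.06221510e-02,  1.52665560e-07]), 'eef_pos': array([ 268.26716145, -591.37734   ,  230.39851595]), 'tool_rot': array([-1.57764162,  1.56891279,  1.9897187 ]), 'force': array([ 0.28343972, -1.12515601,  1.0852266 ]), 'torque': array([-0.0120804 ,  0.00709004,  0.00265914]), 'width': 85.09342400323189}
top {'fovy': 55.90151113637947, 'cx': 323.32664294451655, 'cy': 238.35010553895037, 'cam_to_world': array([[ 2.17423106e-02,  9.93501122e-01, -1.11726415e-01,
         4.09960316e+02],
       [-9.99757010e-01,  2.20119936e-02,  1.18067835e-03,
         2.26088754e+01],
       [ 3.63232639e-03,  1.11673596e-01,  9.93738303e-01,
         9.20771615e+02],
       [ 0.00000000e+00,  0.00000000e+00,  0.00000000e+00,

[... 959 characters left out ...]
56, 26], 0.71)]
bolster top [([480, 148, 31], 0.56)]
bolster side [([481, 168, 38], 0.88), ([412, -278, 32], 0.55)]
stake top [([505, -122, 11], 0.58)]
stake side [([505, -114, 13], 0.93), ([700, 18, 51], 0.49)]
tin top [([481, 151, 32], 0.74), ([702, 7, 54], 0.65)]
tin side [([700, 18, 51], 0.61)]
hammer top [([365, 55, 25], 0.67)]
hammer side [([368, 103, 28], 0.57), ([484, 168, 37], 0.17)]
wrench top [([480, 152, 32], 0.63), ([512, 352, 10], 0.61), ([593, -272, 52], 0.61), ([516, -324, 20], 0.45), ([432, 271, 21], 0.19)]
wrench side [([513, 356, 10], 0.67), ([435, 280, 22], 0.52)]
parallel_bar top [([515, -325, 23], 0.85), ([365, 53, 26], 0.58)]
parallel_bar side [([521, -313, 20], 0.85)]
```

View pics/top0.png

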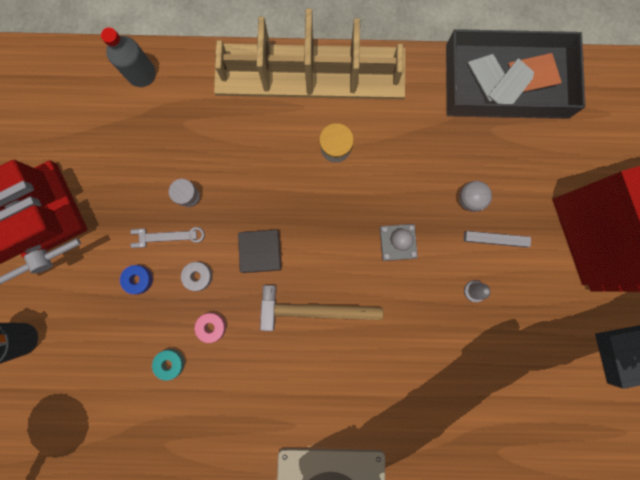

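View pics/side0.png

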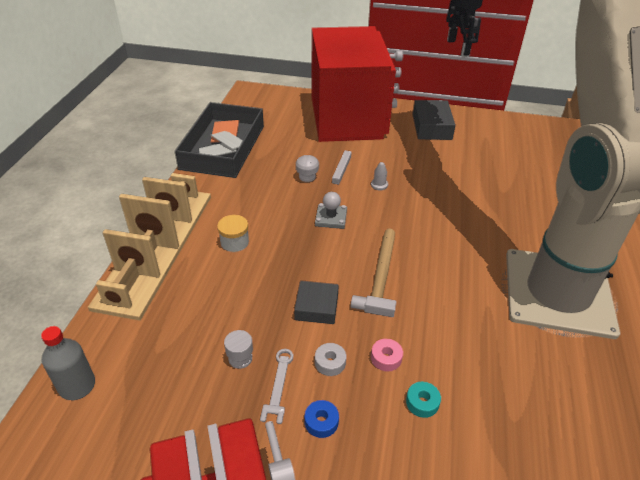

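Ring candidates (top view): blue (136,279), grey (196,276), pink (209,327), turquoise (168,365). The bare steel one is the grey ring at (196,276), near (433,275) mm. I'll check it in a close crop.

Run:
```python
import cv2,numpy as np
t=cv2.imread("pics/top0.png");s=cv2.imread("pics/side0.png")
def crop(im,x,y,w,h,z): return cv2.resize(im[y:y+h,x:x+w],None,fx=z,fy=z,interpolation=cv2.INTER_CUBIC)
a=np.vstack([crop(t,110,165,200,75,4),crop(t,110,240,200,75,4)])
cv2.imwrite("pics/cropL.png",a)
cv2.imwrite("pics/cropR.png",crop(t,370,165,180,140,4))
```

```text
(no output)
```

View pics/cropL.png

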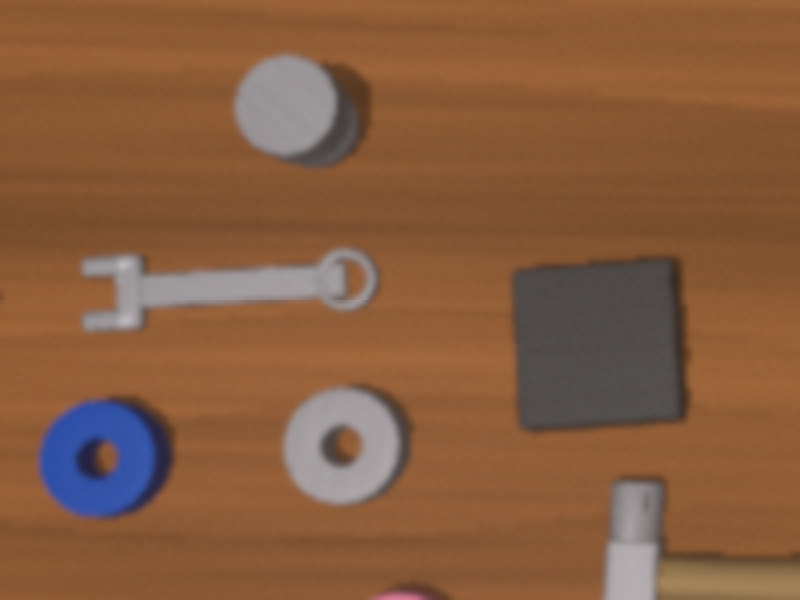

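View pics/cropR.png

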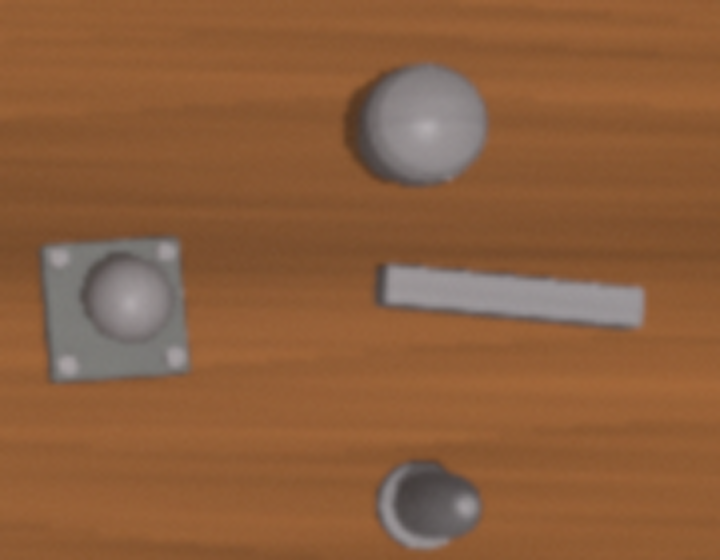

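The crop confirms it: the plain grey ring at (196,276) is bare steel, and the others are coloured. Next I'll fit known shapes to the silhouettes in both cameras to get precise positions.

```bash
cat > h.py <<'E'
import cv2,numpy as np
from scipy.optimize import minimize
from cell import ctrl
CAL={n:ctrl.calibration(n) for n in("top","side")}
def proj(n,P):
    c=CAL[n];T=np.linalg.inv(c["cam_to_world"]);P=np.atleast_2d(P)
    q=P@T[:3,:3].T+T[:3,3];f=240/np.tan(np.radians(c["fovy"]/2))
    return np.c_[c["cx"]+f*q[:,0]/-q[:,2],c["cy"]-f*q[:,1]/-q[:,2]]
A=np.linspace(0,2*np.pi,48,endpoint=False)
def stack(secs): # list of (r,z0,z1 ,r2)
    out=[]
    for s in secs:
        r,z0,z1=s[:3];r2=s[3] if len(s)>3 else r
        out.append(np.vstack([np.c_[r*np.cos(A),r*np.sin(A),0*A+z0],np.c_[r2*np.cos(A),r2*np.sin(A),0*A+z1]]))
    return out
def ball(r,zc): 
    return [np.vstack([np.c_[r*np.cos(p)*np.cos(A),r*np.cos(p)*np.sin(A),0*A+zc+r*np.sin(p)] for p in np.linspace(-1.5,1.5,13)])]
def box(a,b,h): return [np.array([[x,y,z] for x in(-a/2,a/2) for y in(-b/2,b/2) for z in(0,h)],float)]
dome=[np.vstack([np.c_[r*np.cos(A),r*np.sin(A),0*A+z] for r,z in [(30*np.cos(t),44+16*np.sin(t)) for t in np.linspace(0,1.5,8)]])]
SH={"ring":stack([(29,0,24)]),
"flat":stack([(22,0,8),(15,8,27),(25,27,55)]),
"dome":stack([(22,0,8),(15,8,27),(30,27,44)])+dome,
"nose":stack([(22,0,8),(22,8,10,16),(16,10,44),(16,44,68,6)])+ball(6,64),
"bolster":box(80,80,34),
"stake":box(70,70,14)+stack([(9,14,50)])+ball(21,54),
"tin":stack([(33.5,0,54)])}
Z=8
def render(n,shape,x,y,yaw,z,x0,y0,w,h):
    m=np.zeros((h*Z,w*Z),np.uint8);R=np.array([[np.cos(yaw),-np.sin(yaw),0],[np.sin(yaw),np.cos(yaw),0],[0,0,1]])
    for S in SH[shape]:
        p=proj(n,S@R.T+[x,y,z]);p=(p-[x0,y0]+.5)*Z-.5
        cv2.fillConvexPoly(m,cv2.convexHull(np.round(p).astype(np.int32)),255)
    return cv2.resize(m,(w,h),interpolation=cv2.INTER_AREA)/255.
def softmask(im,thr=85,s=12,dark=False):
    hsv=cv2.cvtColor(im,cv2.COLOR_BGR2HSV).astype(float)
    return 1/(1+np.exp((hsv[...,1]-thr)/s))
def fit(n,im,shape,x,y,yaw=0,z=0,useyaw=False,pad=12):
    p=np.vstack([proj(n,S+[x,y,z]) for S in SH[shape]])
    x0,y0=(p.min(0)-pad).astype(int);x1,y1=(p.max(0)+pad).astype(int)
    x0=max(x0,0);y0=max(y0,0);x1=min(x1,640);y1=min(y1,480)
    m=softmask(im)[y0:y1,x0:x1]
    f=lambda v:((render(n,shape,v[0],v[1],v[2]/100 if useyaw else yaw,z,x0,y0,x1-x0,y1-y0)-m)**2).sum()
    v0=[x,y]+([yaw*100] if useyaw else [])
    sim=[v0]+[np.array(v0)+d for d in np.eye(len(v0))*8]
    r=minimize(f,v0,method="Nelder-Mead",options=dict(initial_simplex=sim,xatol=.1,fatol=.01))
    return r.x,r.fun,m.sum()
E
python3 - <<'E'
from h import *
im={n:cv2.imread(f"pics/{n}0.png") for n in("top","side")}
for sh,x,y in [("ring",433,276),("flat",590,308),("dome",598,-268),("nose",412,-275),("bolster",480,155),("stake",505,-118),("tin",702,12)]:
    for n in im:
        u=sh in("bolster","stake")
        r=fit(n,im[n],sh,x,y,useyaw=u);print(sh,n,r[0].round(1),round(r[1],1),round(r[2]))
E
```

```text
ring top [430.8 274.4] 52.8 692
ring side [430.6 276.5] 32.4 852
flat top [594.8 301.3] 10.4 662
flat side [594.7 303.7] 17.8 896
dome top [ 601.4 -279. ] 20.7 779
dome side [ 599.8 -275.1] 18.5 512
nose top [ 413.1 -286. ] 10.7 433
nose side [ 412.5 -283.1] 9.4 335
bolster top [483.2 148.7   8. ] 98.4 1596
bolster side [482.9 149.5  10.6] 105.5 1616
stake top [ 509.  -130.6   10. ] 13.3 1212
stake side [ 508.  -127.9    9. ] 40.6 912
tin top [589.5 -21.5] 82.0 103
tin side [705.    2.9] 621.7 377
```

```bash
cat >> h.py <<'E'
from scipy.spatial.transform import Rotation as Ro
def st(tx=None,ty=None,tz=None):
    s=ctrl.read_state();R=Ro.from_euler("xyz",s["tool_rot"]).as_matrix()
    yaw=np.degrees(np.arctan2(R[1,1],R[0,1]))
    print("t",round(s["clock"],2),"p",s["eef_pos"].round(1),"x",R[:,0].round(3),"jaw deg",yaw.round(2),"w",round(s["width"],1),"F",s["force"].round(1),"q7",s["qpos"].round(2))
    if tx is not None: print("to go cm",((np.array([tx,ty,tz])-s["eef_pos"])/10).round(2))
E
python3 -c "
from h import *
st(412.8,-284.5,330)"
```

```text
t 1.1 p [ 268.5 -591.9  231.3] x [ 0.  0. -1.] jaw deg -65.6 w 85.4 F [-0.6  0.6 -0.8] q7 [ 1.08  0.63  0.04  1.52 -0.03  1.   -0.02]
to go cm [14.43 30.74  9.87]
```

>>> arm_command([
  [1,0,0,2.5,0,0,0],
  [1,0,0,2.5,0,0,0],
  [1,0,0,2.5,0,0,0],
  [1,0,0,2.4,0,0,0],
  [1,1,2.2,0,0,0,-2],
  [1,1.2,2.6,0,0,0,-2],
  [1,1.2,2.6,0,0,0,-2],
  [1,1.2,2.6,0,0,0,-2],
  [1,1.2,2.6,0,0,0,-2],
  [1,1.2,2.6,0,0,0,-2],
  [1,1.2,2.6,0,0,0,-2],
  [1,1.2,2.6,0,0,0,-2],
  [1,1.2,2.6,0,0,0,-2],
  [1,1.2,2.6,0,0,0,-2],
  [1,1.2,2.6,0,0,0,-2],
  [1,1.2,2.5,0,0,0,-2.4],
  [1,0.2,0,0,0,0,0],
  [1,0,0,0,0,0,0],
])

```text
clock: 2.6
eef_pos: [413.7, -283.4, 330.6]
tool_rot: [-3.141, 1.57, 0.005]
force: [-0.8, -0.8, -0.2]
width: 85.6
```

```bash
python3 -c "
from h import *
st(412.8,-284.5,12)
cv2.imwrite('pics/t1.png',ctrl.get_image('top'));cv2.imwrite('pics/s1.png',ctrl.get_image('side'))"
```

```text
t 2.6 p [ 413.7 -283.4  330.6] x [ 0.001  0.    -1.   ] jaw deg -89.75 w 85.6 F [-0.8 -0.8 -0.2] q7 [ 0.5   0.31  0.07  1.78 -0.02  1.05 -1.  ]
to go cm [ -0.09  -0.11 -31.86]
```

>>> arm_command([
  [1,-0.1,-0.1,-3,0,0,0],
  [1,0,0,-3,0,0,0],
  [1,0,0,-3,0,0,0],
  [1,0,0,-3,0,0,0],
  [1,0,0,-3,0,0,0],
  [1,0,0,-3,0,0,0],
  [1,0,0,-3,0,0,0],
  [1,0,0,-2,0,0,0],
  [1,0,0,-1,0,0,0],
  [1,0,0,0,0,0,0],
])

```text
clock: 3.53
eef_pos: [409.7, -286.5, 88.4]
tool_rot: [-0.393, 1.567, 2.747]
force: [-0.3, 0.0, 0.0]
width: 85.2
```

```bash
python3 -c "
from h import *
st(412.8,-284.5,12)
a=ctrl.get_image('top')[220:370,400:560];b=ctrl.get_image('side')[90:240,300:460]
cv2.imwrite('pics/c2.png',cv2.resize(np.hstack([a,b]),None,fx=2.5,fy=2.5))"
```

```text
t 3.53 p [ 409.7 -286.5   88.4] x [-0.004  0.002 -1.   ] jaw deg -90.12 w 85.2 F [-0.3  0.   0. ] q7 [ 0.53  0.65  0.04  2.05 -0.05  0.45 -0.97]
to go cm [ 0.31  0.2  -7.64]
```

View pics/c2.png

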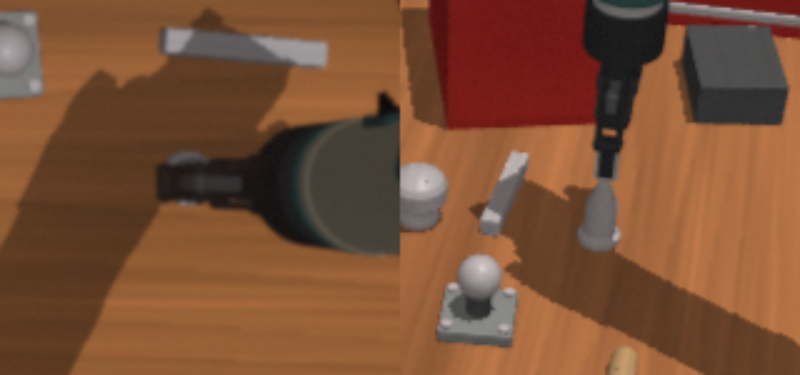

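The gripper stands over the nose die, roughly at crop (600,190) in the side half. I'll descend and close.

>>> arm_command([
  [1,0.3,0.2,0,0,0,0],
  [1,0,0,-1.2,0,0,0],
  [1,0,0,-1.3,0,0,0],
  [1,0,0,-1.3,0,0,0],
  [1,0,0,-1.3,0,0,0],
  [1,0,0,-1.3,0,0,0],
  [1,0,0,-1.1,0,0,0],
  [1,0,0,0,0,0,0],
  [1,0,0,0,0,0,0],
])

```text
clock: 4.38
eef_pos: [414.9, -284.1, 15.7]
tool_rot: [2.604, 1.57, -0.537]
force: [-0.2, -0.1, 0.4]
width: 85.2
```

```bash
python3 -c "
from h import *
st(412.8,-284.5,12)
b=ctrl.get_image('side')[90:240,300:460]
cv2.imwrite('pics/c3.png',cv2.resize(b,None,fx=3.5,fy=3.5))"
```

```text
t 4.38 p [ 414.9 -284.1   15.7] x [ 0. -0. -1.] jaw deg -90.0 w 85.2 F [-0.2 -0.1  0.4] q7 [ 0.53  0.78  0.02  2.07 -0.06  0.28 -0.97]
to go cm [-0.21 -0.04 -0.37]
```

View pics/c3.png

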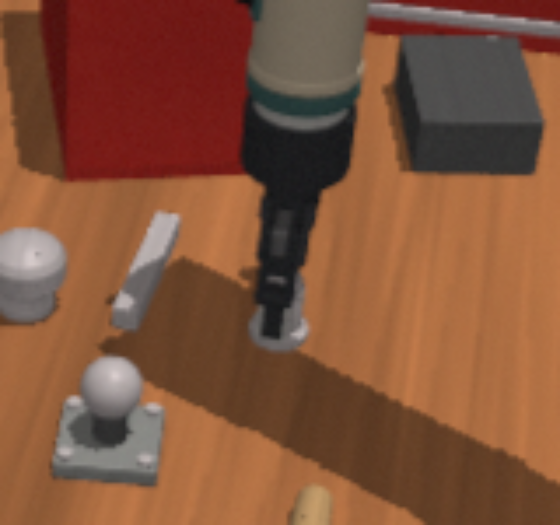

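The fingers straddle the nose die (crop around (280,320)). Closing now.

>>> arm_command([
  [1,-0.2,0,-0.2,0,0,0],
  [0,0,0,0,0,0,0],
  [0,0,0,0,0,0,0],
  [0,0,0,0,0,0,0],
  [0,0,0,0,0,0,0],
  [0,0,0,0,0,0,0],
  [0,0,0,0,0,0,0],
  [0,0,0,0,0,0,0],
  [0,0,0,0,0,0,0],
  [0,0,0,0,0,0,0],
  [0,0,0,0,0,0,0],
  [0,0,0,0,0,0,0],
])

```text
clock: 5.43
eef_pos: [412.6, -283.9, 13.8]
tool_rot: [-3.102, 1.57, 0.039]
force: [-1.0, 1.1, 5.4]
width: 30.7
```

```bash
python3 -c "
from h import *
st(412.8,-284.5,12)"
```

```text
t 5.43 p [ 412.6 -283.9   13.8] x [ 0.  0. -1.] jaw deg -90.01 w 30.7 F [-1.   1.1  5.4] q7 [ 0.53  0.79  0.02  2.08 -0.06  0.28 -0.97]
to go cm [ 0.02 -0.06 -0.18]
```

>>> arm_command([
  [0,0,0,1,0,0,0],
  [0,0,0,2,0,0,0],
  [0,0,0,3,0,0,0],
  [0,0,0,3,0,0,0],
  [0,0,0,3,0,0,0],
  [0,0,0,2,0,0,0],
  [0,0.5,1.5,0,0,0,0],
  [0,0.8,2.8,0,0,0,0],
  [0,0.8,2.8,0,0,0,0],
  [0,0.8,2.8,0,0,0,0],
  [0,0.8,2.8,0,0,0,0],
  [0,0.8,2.8,0,0,0,0],
  [0,0.8,2.8,0,0,0,0],
  [0,0.8,2.8,0,0,0,0],
  [0,0.8,2.8,0,0,0,0],
  [0,0.8,2.8,0,0,0,0],
  [0,0.6,2.7,0,0,0,0],
  [0,0,0,0,0,0,0],
  [0,0,0,0,0,0,0],
])

```text
clock: 7.02
eef_pos: [495.2, 12.1, 153.4]
tool_rot: [-0.809, 1.57, 2.337]
force: [-0.3, -0.2, -3.3]
width: 30.0
```

```bash
python3 -c "
from h import *
st(495.8,9.9,14)
a=ctrl.get_image('top')[170:320,220:420];b=ctrl.get_image('side')[170:320,230:430]
cv2.imwrite('pics/c4.png',cv2.resize(np.hstack([a,b]),None,fx=2,fy=2))"
```

```text
t 7.02 p [495.2  12.1 153.4] x [-0.001  0.001 -1.   ] jaw deg -89.75 w 30.0 F [-0.3 -0.2 -3.3] q7 [-0.15  0.53  0.09  2.02 -0.09  0.59 -1.56]
to go cm [  0.06  -0.22 -13.94]
```

View pics/c4.png

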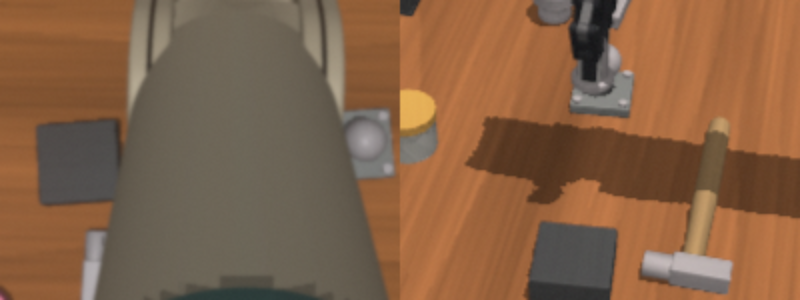

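The die is held: the weight reads 3.3 N, and the crop shows it over the free span between bolster and stake. Lowering.

>>> arm_command([
  [0,0,-0.2,-2,0,0,0],
  [0,0,0,-3,0,0,0],
  [0,0,0,-3,0,0,0],
  [0,0,0,-2,0,0,0],
  [0,0,0,-1.3,0,0,0],
  [0,0,0,-1,0,0,0],
  [0,0,0,-0.6,0,0,0],
  [0,0,0,-0.3,0,0,0],
  [0,0,0,0,0,0,0],
  [0,0,0,0,0,0,0],
])

```text
clock: 7.95
eef_pos: [496.0, 7.8, 21.9]
tool_rot: [3.068, 1.57, -0.074]
force: [0.6, 0.8, -3.1]
width: 30.5
```

```bash
python3 -c "
from h import *
st(495.8,9.9,14)
"
```

```text
t 7.95 p [496.    7.8  21.9] x [ 0.001 -0.    -1.   ] jaw deg -90.03 w 30.5 F [ 0.6  0.8 -3.1] q7 [-0.1   0.77  0.05  2.09 -0.12  0.28 -1.53]
to go cm [-0.02  0.21 -0.79]
```

>>> arm_command([
  [0,0,0.2,-0.3,0,0,0],
  [0,0,0,-0.3,0,0,0],
  [0,0,0,-0.2,0,0,0],
  [0,0,0,0,0,0,0],
  [0,0,0,0,0,0,0],
])

```text
clock: 8.37
eef_pos: [495.9, 10.4, 13.8]
tool_rot: [-2.791, 1.57, 0.351]
force: [-0.7, 0.3, 3.3]
width: 30.3
```

```bash
python3 -c "
from h import *
st(495.8,9.9,14)
b=ctrl.get_image('side')[120:320,230:430]
cv2.imwrite('pics/c5.png',cv2.resize(b,None,fx=3,fy=3))
"
```

```text
t 8.37 p [495.9  10.4  13.8] x [ 0.001  0.    -1.   ] jaw deg -89.98 w 30.3 F [-0.7  0.3  3.3] q7 [-0.11  0.78  0.04  2.09 -0.12  0.27 -1.53]
to go cm [-0.01 -0.05  0.02]
```

View pics/c5.png

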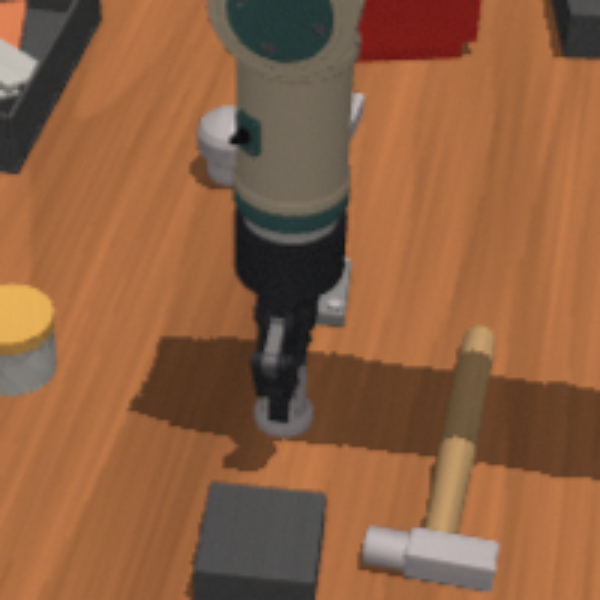

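The nose die is standing on the bench, with contact felt (crop (283,410)). Release and retract.

>>> arm_command([
  [1,0,0,0,0,0,0],
  [1,0,0,0,0,0,0],
  [1,0,0,0,0,0,0],
  [1,0,0,0,0,0,0],
  [1,0,0,0,0,0,0],
  [1,0,0,0,0,0,0],
  [1,0,0,0,0,0,0],
  [1,0,0,0,0,0,0],
  [1,0,0,1,0,0,0],
  [1,0,0,2,0,0,0],
  [1,0,0,3,0,0,0],
  [1,0,0,3,0,0,0],
  [1,0,0,3,0,0,0],
  [1,0,0,2,0,0,0],
  [1,0,0,0,0,0,0],
])

```text
clock: 9.67
eef_pos: [498.2, 10.1, 158.0]
tool_rot: [-3.066, 1.562, 0.075]
force: [-0.6, 0.3, 0.2]
width: 85.6
```

>>> arm_command([
  [1,0.6,-1.6,0,0,0,0],
  [1,1,-2.8,0,0,0,0],
  [1,1,-2.8,0,0,0,0],
  [1,1,-2.8,0,0,0,0],
  [1,1,-2.8,0,0,0,0],
  [1,1,-2.8,0,0,0,0],
  [1,1,-2.8,0,0,0,0],
  [1,1,-2.8,0,0,0,0],
  [1,1,-2.8,0,0,0,0],
  [1,1,-2.8,0,0,0,0],
  [1,0.9,-1.9,0,0,0,0],
  [1,0,0,0,0,0,0],
  [1,0,0,0,0,0,0],
])

```text
clock: 10.75
eef_pos: [599.7, -278.2, 152.7]
tool_rot: [-0.045, 1.57, 3.094]
force: [0.8, 1.6, -0.1]
width: 85.7
```

```bash
python3 -c "
from h import *
st(600.6,-277,10)
for n in ('top','side'):
    i=ctrl.get_image(n);cv2.imwrite(f'pics/{n}6.png',i)
    for a in [('nose',496,10),('dome',600.6,-277)]:
        r=fit(n,i,*a);print(n,a,r[0].round(1),round(r[1],1))
"
```

```text
t 10.75 p [ 599.7 -278.2  152.7] x [-0.001  0.    -1.   ] jaw deg -90.14 w 85.7 F [ 0.8  1.6 -0.1] q7 [ 0.35  0.73  0.08  1.56 -0.07  0.86 -1.13]
to go cm [  0.09   0.12 -14.27]
top ('nose', 496, 10) [495.9   8.2] 4.6
top ('dome', 600.6, -277) [ 601.7 -278.9] 180.1
side ('nose', 496, 10) [496.   10.5] 206.3
side ('dome', 600.6, -277) [ 599.8 -274.6] 15.5
```

View pics/side6.png

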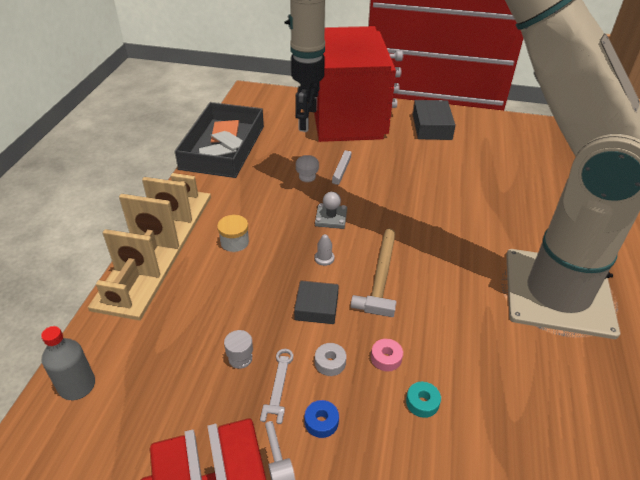

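The nose die stands at about (496,9) (side px (325,250)). The gripper at (303,105) is above the dome die (308,168), clear of the red chest. Descending.

>>> arm_command([
  [1,0.1,0.1,-2,0,0,0],
  [1,0,0,-3,0,0,0],
  [1,0,0,-3,0,0,0],
  [1,0,0,-2,0,0,0],
  [1,0,0,-1.3,0,0,0],
  [1,0,0,-1.2,0,0,0],
  [1,0,0,-1,0,0,0],
  [1,0,0,-0.6,0,0,0],
  [1,0,0,0,0,0,0],
  [1,0,0,0,0,0,0],
])

```text
clock: 11.68
eef_pos: [601.9, -276.1, 12.8]
tool_rot: [2.758, 1.57, -0.384]
force: [-0.0, 0.1, 0.5]
width: 85.4
```

```bash
python3 -c "
from h import *
st(600.6,-277,10)
b=ctrl.get_image('side')[60:260,230:430]
cv2.imwrite('pics/c7.png',cv2.resize(b,None,fx=3,fy=3))
"
```

```text
t 11.68 p [ 601.9 -276.1   12.8] x [ 0.001 -0.    -1.   ] jaw deg -90.01 w 85.4 F [-0.   0.1  0.5] q7 [ 0.36  0.92  0.06  1.62 -0.08  0.61 -1.12]
to go cm [-0.13 -0.09 -0.28]
```

View pics/c7.png

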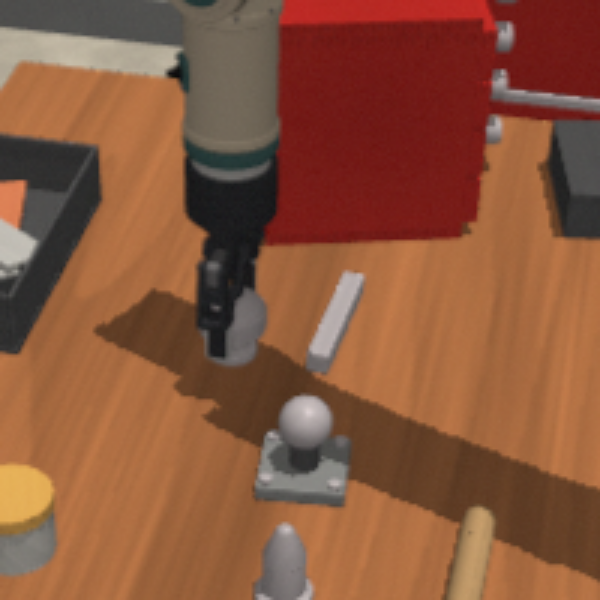

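```bash
python3 -c "
from h import *
for p in [(601,-230,22),(601,-276,0),(601,-276,35)]: print(p,((proj('side',p)[0]-[230,60])*3).round())
"
```

```text
(601, -230, 22) [217. 360.]
(601, -276, 0) [230. 349.]
(601, -276, 35) [230. 316.]
```

The finger sits at crop (217,355), as projection predicts, so the jaws are centred on the die. Closing.

>>> arm_command([
  [1,-0.1,-0.1,-0.2,0,0,0],
  [0,0,0,0,0,0,0],
  [0,0,0,0,0,0,0],
  [0,0,0,0,0,0,0],
  [0,0,0,0,0,0,0],
  [0,0,0,0,0,0,0],
  [0,0,0,0,0,0,0],
  [0,0,0,0,0,0,0],
  [0,0,0,0,0,0,0],
  [0,0,0,0,0,0,0],
])

```text
clock: 12.57
eef_pos: [600.7, -277.0, 11.2]
tool_rot: [3.055, 1.57, -0.086]
force: [-1.6, 0.7, 5.5]
width: 58.0
```

```bash
python3 -c "
from h import *
st(603.1,-120.5,150)
"
```

```text
t 12.57 p [ 600.7 -277.    11.2] x [ 0.001 -0.    -1.   ] jaw deg -90.01 w 58.0 F [-1.6  0.7  5.5] q7 [ 0.36  0.92  0.05  1.62 -0.08  0.6  -1.12]
to go cm [ 0.24 15.65 13.88]
```

>>> arm_command([
  [0,0,0,1,0,0,0],
  [0,0,0,2,0,0,0],
  [0,0,0,3,0,0,0],
  [0,0,0,2,0,0,0],
  [0,0,1.5,0,0,0,0],
  [0,0.1,2.5,0,0,0,0],
  [0,0.1,2.5,0,0,0,0],
  [0,0,2.5,0,0,0,0],
  [0,0,2.5,0,0,0,0],
  [0,0,2.5,0,0,0,0],
  [0,0,1.6,0,0,0,0],
  [0,0,0,0,0,0,0],
  [0,0,0,0,0,0,0],
])

```text
clock: 13.65
eef_pos: [601.9, -118.4, 89.6]
tool_rot: [-0.595, 1.569, 2.549]
force: [-0.1, -0.7, -5.0]
width: 57.6
```

```bash
python3 -c "
from h import *
st(603.1,-120.5,11.5)
b=ctrl.get_image('side')[60:260,230:430]
cv2.imwrite('pics/c8.png',cv2.resize(b,None,fx=3,fy=3))
"
```

```text
t 13.65 p [ 601.9 -118.4   89.6] x [-0.002  0.001 -1.   ] jaw deg -89.82 w 57.6 F [-0.1 -0.7 -5. ] q7 [ 0.1   0.76  0.09  1.74 -0.1   0.65 -1.33]
to go cm [ 0.12 -0.21 -7.81]
```

View pics/c8.png

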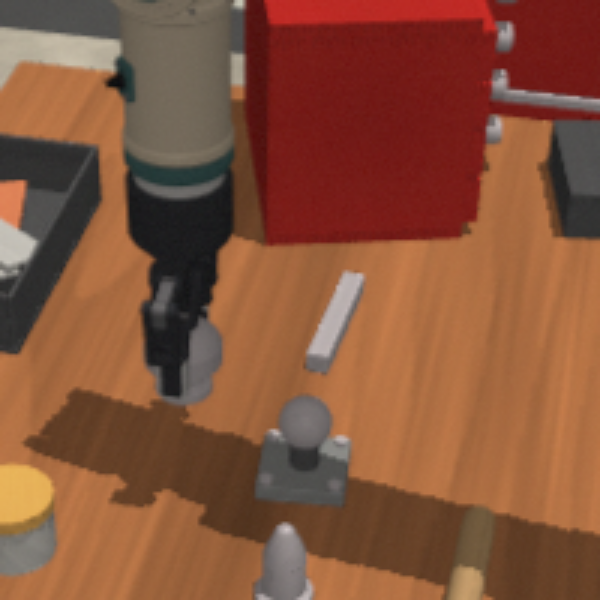

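The dome die is held upright (crop (185,375)) behind the stake. Lowering.

>>> arm_command([
  [0,0.1,-0.2,-1.5,0,0,0],
  [0,0,0,-2,0,0,0],
  [0,0,0,-1.6,0,0,0],
  [0,0,0,-1,0,0,0],
  [0,0,0,-0.6,0,0,0],
  [0,0,0,-0.4,0,0,0],
  [0,0,0,0,0,0,0],
  [0,0,0,0,0,0,0],
])

```text
clock: 14.37
eef_pos: [603.9, -123.3, 19.8]
tool_rot: [2.854, 1.57, -0.288]
force: [0.6, 0.4, -4.4]
width: 57.4
```

```bash
python3 -c "
from h import *
st(603.1,-120.5,11.2)
"
```

```text
t 14.37 p [ 603.9 -123.3   19.8] x [ 0.001 -0.    -1.   ] jaw deg -90.02 w 57.4 F [ 0.6  0.4 -4.4] q7 [ 0.11  0.86  0.07  1.76 -0.11  0.52 -1.32]
to go cm [-0.08  0.28 -0.86]
```

>>> arm_command([
  [0,-0.1,0.3,-0.3,0,0,0],
  [0,0,0,-0.3,0,0,0],
  [0,0,0,-0.2,0,0,0],
  [0,0,0,0,0,0,0],
  [0,0,0,0,0,0,0],
])

```text
clock: 14.78
eef_pos: [602.6, -119.9, 11.4]
tool_rot: [2.427, 1.571, -0.715]
force: [-0.9, -0.1, -5.1]
width: 57.7
```

```bash
python3 -c "
from h import *
st(603.1,-120.5,11.2)
"
```

```text
t 14.78 p [ 602.6 -119.9   11.4] x [ 0. -0. -1.] jaw deg -89.99 w 57.7 F [-0.9 -0.1 -5.1] q7 [ 0.11  0.88  0.07  1.76 -0.11  0.51 -1.32]
to go cm [ 0.05 -0.06 -0.02]
```

>>> arm_command([
  [0,0,0,-0.1,0,0,0],
  [0,0,0,-0.1,0,0,0],
  [0,0,0,0,0,0,0],
])

```text
clock: 15.03
eef_pos: [602.7, -120.0, 11.2]
tool_rot: [-2.904, 1.57, 0.237]
force: [-4.5, 1.4, 9.4]
width: 57.5
```

Contact. Release, then rise and head for the ring, going high over the bolster area.

>>> arm_command([
  [1,0,0,0,0,0,0],
  [1,0,0,0,0,0,0],
  [1,0,0,0,0,0,0],
  [1,0,0,0,0,0,0],
  [1,0,0,0,0,0,0],
  [1,0,0,0,0,0,0],
  [1,0,0,0,0,0,0],
  [1,0,0,1,0,0,0],
  [1,0,0,2,0,0,0],
  [1,0,0,3,0,0,0],
  [1,0,0,3,0,0,0],
  [1,0,0,3,0,0,0],
  [1,0,0,2,0,0,0],
  [1,0,0,0,0,0,0],
])

```text
clock: 16.2
eef_pos: [605.7, -120.7, 155.0]
tool_rot: [2.968, 1.561, -0.174]
force: [1.1, -0.4, 0.4]
width: 85.7
```

```bash
python3 -c "
from h import *
st(430.7,275.5,150)
"
```

```text
t 16.2 p [ 605.7 -120.7  155. ] x [ 0.009 -0.002 -1.   ] jaw deg -90.02 w 85.7 F [ 1.1 -0.4  0.4] q7 [ 0.09  0.67  0.1   1.7  -0.09  0.77 -1.34]
to go cm [-17.5   39.62  -0.5 ]
```

>>> arm_command([
  [1,-0.7,1.6,0,0,0,0],
  [1,-1.2,2.7,0,0,0,0],
  [1,-1.2,2.7,0,0,0,0],
  [1,-1.2,2.7,0,0,0,0],
  [1,-1.2,2.7,0,0,0,0],
  [1,-1.2,2.7,0,0,0,0],
  [1,-1.2,2.7,0,0,0,0],
  [1,-1.2,2.7,0,0,0,0],
  [1,-1.2,2.7,0,0,0,0],
  [1,-1.2,2.7,0,0,0,0],
  [1,-1.2,2.7,0,0,0,0],
  [1,-1.2,2.7,0,0,0,0],
  [1,-1.2,2.7,0,0,0,0],
  [1,-1.2,2.7,0,0,0,0],
  [1,-1.2,2.9,0,0,0,0],
  [1,0,0,0,0,0,0],
  [1,0,0,0,0,0,0],
])

```text
clock: 17.62
eef_pos: [426.2, 278.0, 149.2]
tool_rot: [-0.601, 1.57, 2.545]
force: [0.4, -0.9, 0.9]
width: 85.2
```

```bash
python3 -c "
from h import *
st(430.7,275.5,1)
for n in ('top','side'):
    i=ctrl.get_image(n);cv2.imwrite(f'pics/{n}9.png',i)
    for a in [('nose',496,10),('dome',603,-120),('ring',430.7,275.5),('flat',594.7,302.5),('stake',508.5,-129.2,.0915)]:
        r=fit(n,i,*a);print(n,a,r[0].round(1),round(r[1],1))
"
```

```text
t 17.62 p [426.2 278.  149.2] x [-0.001  0.    -1.   ] jaw deg -89.73 w 85.2 F [ 0.4 -0.9  0.9] q7 [-0.74  0.55  0.16  1.99 -0.14  0.61 -2.05]
to go cm [  0.45  -0.25 -14.82]
top ('nose', 496, 10) [495.9   8.2] 4.6
top ('dome', 603, -120) [ 603.3 -122.2] 18.6
top ('ring', 430.7, 275.5) [430.8 275.9] 164.7
top ('flat', 594.7, 302.5) [594.8 301.4] 9.5
top ('stake', 508.5, -129.2, 0.0915) [ 508.8 -130.4] 10.7
side ('nose', 496, 10) [468.3  38.2] 961.7
side ('dome', 603, -120) [ 602.  -118.4] 32.0
side ('ring', 430.7, 275.5) [430.8 276.6] 35.1
side ('flat', 594.7, 302.5) [594.8 303.6] 18.1
side ('stake', 508.5, -129.2, 0.0915) [ 476.6 -100.9] 1444.7
```

View pics/side9.png

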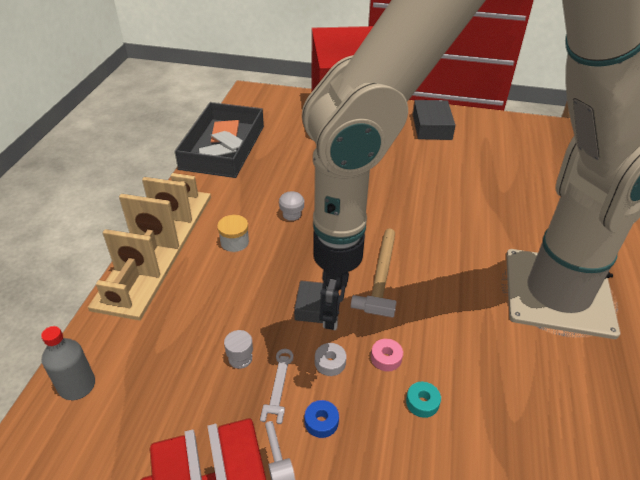

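View pics/top9.png

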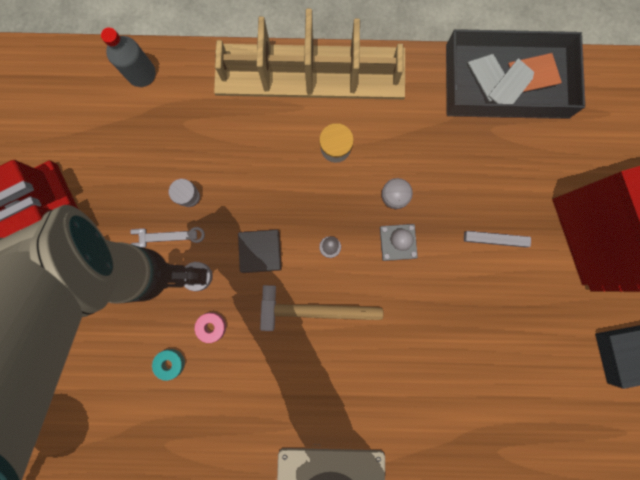

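The dome die is placed (top (397,193)) and the nose die stands at (330,246). The gripper is above the grey ring at (196,276). Descending.

>>> arm_command([
  [1,0.4,-0.2,-2,0,0,0],
  [1,0,0,-3,0,0,0],
  [1,0,0,-3,0,0,0],
  [1,0,0,-2,0,0,0],
  [1,0,0,-1.2,0,0,0],
  [1,0,0,-1,0,0,0],
  [1,0,0,-0.8,0,0,0],
  [1,0,0,0,0,0,0],
  [1,0,0,0,0,0,0],
])

```text
clock: 18.47
eef_pos: [431.9, 273.6, 19.5]
tool_rot: [2.525, 1.571, -0.617]
force: [-0.3, -0.1, 0.6]
width: 85.4
```

```bash
python3 -c "
from h import *
st(430.7,275.5,1)
b=ctrl.get_image('side')[260:460,230:430]
cv2.imwrite('pics/c10.png',cv2.resize(b,None,fx=3,fy=3))
print(((proj('side',[(430.7,322,20),(430.7,275.5,24)])-[230,260])*3).round())
"
```

```text
t 18.47 p [431.9 273.6  19.5] x [ 0. -0. -1.] jaw deg -90.06 w 85.4 F [-0.3 -0.1  0.6] q7 [-0.67  0.78  0.08  2.05 -0.19  0.31 -2.01]
to go cm [-0.12  0.19 -1.85]
[[285. 351.]
 [301. 283.]]
```

View pics/c10.png

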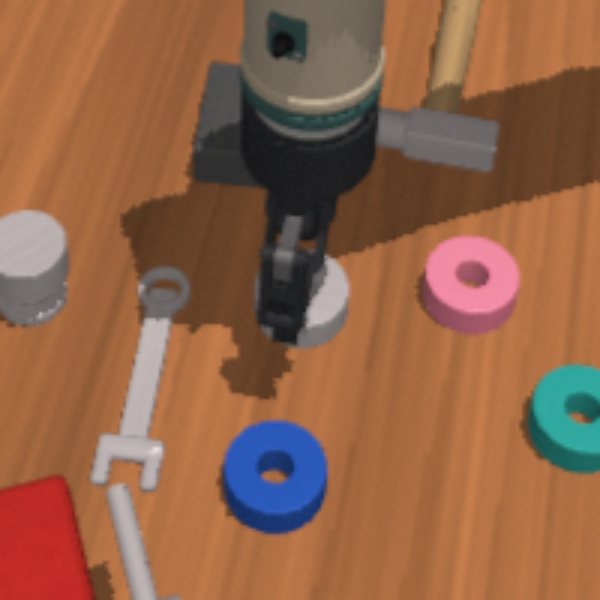

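The fingers straddle the grey ring (crop (300,300)). Going the rest of the way down.

>>> arm_command([
  [1,-0.1,0.2,-0.6,0,0,0],
  [1,0,0,-0.5,0,0,0],
  [1,0,0,-0.5,0,0,0],
  [1,0,0,0,0,0,0],
  [1,0,0,0,0,0,0],
])

```text
clock: 18.93
eef_pos: [430.2, 275.9, 3.0]
tool_rot: [0.657, 1.57, -2.484]
force: [1.4, 0.2, -0.0]
width: 85.3
```

```bash
python3 -c "
from h import *
st(430.7,275.5,1)
"
```

```text
t 18.93 p [430.2 275.9   3. ] x [-0.001 -0.    -1.   ] jaw deg -90.0 w 85.3 F [ 1.4  0.2 -0. ] q7 [-0.67  0.82  0.07  2.05 -0.2   0.28 -2.  ]
to go cm [ 0.05 -0.04 -0.2 ]
```

>>> arm_command([
  [1,0,0,-0.2,0,0,0],
  [0,0,0,0,0,0,0],
  [0,0,0,0,0,0,0],
  [0,0,0,0,0,0,0],
  [0,0,0,0,0,0,0],
  [0,0,0,0,0,0,0],
  [0,0,0,0,0,0,0],
  [0,0,0,0,0,0,0],
  [0,0,0,0,0,0,0],
  [0,0,0,0,0,0,0],
])

```text
clock: 19.77
eef_pos: [430.6, 276.1, 2.0]
tool_rot: [-2.252, 1.57, 0.889]
force: [-1.1, -0.8, 6.5]
width: 56.0
```

>>> arm_command([
  [0,0,0,1,0,0,0],
  [0,0,0,2,0,0,0],
  [0,0,0,3,0,0,0],
  [0,0,0,3,0,0,0],
  [0,0,0,1,0,0,0],
  [0,0,0,0,0,0,0],
  [0,0,0,0,0,0,0],
])

```text
clock: 20.35
eef_pos: [430.3, 276.1, 101.3]
tool_rot: [-2.279, 1.57, 0.863]
force: [-0.5, -0.2, -4.1]
width: 55.6
```

```bash
python3 -c "
from h import *
st(483,149,100)
b=ctrl.get_image('side')[200:400,230:430]
cv2.imwrite('pics/c11.png',cv2.resize(b,None,fx=3,fy=3))
"
```

```text
t 20.35 p [430.3 276.1 101.3] x [ 0.  0. -1.] jaw deg -89.99 w 55.6 F [-0.5 -0.2 -4.1] q7 [-0.72  0.64  0.14  2.02 -0.17  0.49 -2.03]
to go cm [  5.27 -12.71  -0.13]
```

View pics/c11.png

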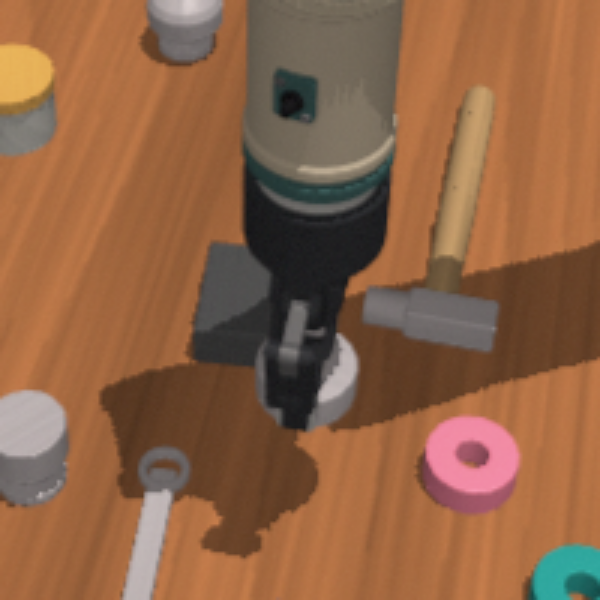

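The ring is held flat (crop (315,380), 4.1 N). Moving over the bolster.

>>> arm_command([
  [0,0.6,-1.5,0,0,0,0],
  [0,1,-2.4,0,0,0,0],
  [0,1,-2.4,0,0,0,0],
  [0,1,-2.4,0,0,0,0],
  [0,1,-2.3,0,0,0,0],
  [0,0.7,-1.7,0,0,0,0],
  [0,0,0,0,0,0,0],
  [0,0,0,-1.5,0,0,0],
  [0,0,0,-2,0,0,0],
  [0,0,0,-1.2,0,0,0],
  [0,0,0,-0.6,0,0,0],
  [0,0,0,0,0,0,0],
  [0,0,0,0,0,0,0],
])

```text
clock: 21.48
eef_pos: [482.8, 149.1, 47.5]
tool_rot: [0.28, 1.569, -2.861]
force: [0.4, 0.2, -3.2]
width: 55.8
```

```bash
python3 -c "
from h import *
st(483,149,36.2)
"
```

```text
t 21.48 p [482.8 149.1  47.5] x [-0.002 -0.001 -1.   ] jaw deg -89.99 w 55.8 F [ 0.4  0.2 -3.2] q7 [-0.41  0.73  0.08  2.06 -0.14  0.36 -1.79]
to go cm [ 0.02 -0.01 -1.13]
```

>>> arm_command([
  [0,0,0,-0.4,0,0,0],
  [0,0,0,-0.3,0,0,0],
  [0,0,0,-0.3,0,0,0],
  [0,0,0,-0.1,0,0,0],
  [0,0,0,0,0,0,0],
])

```text
clock: 21.9
eef_pos: [483.4, 149.0, 37.2]
tool_rot: [0.487, 1.571, -2.655]
force: [0.3, 0.5, -4.3]
width: 55.0
```

```bash
python3 -c "
from h import *
st(483,149,36.2)
"
```

```text
t 21.9 p [483.4 149.   37.2] x [-0. -0. -1.] jaw deg -90.0 w 55.0 F [ 0.3  0.5 -4.3] q7 [-0.4   0.75  0.07  2.06 -0.14  0.34 -1.78]
to go cm [-0.04 -0.   -0.1 ]
```

>>> arm_command([
  [0,0,0,-0.1,0,0,0],
  [0,0,0,-0.1,0,0,0],
  [0,0,0,0,0,0,0],
])

```text
clock: 22.15
eef_pos: [483.8, 149.1, 36.0]
tool_rot: [-2.671, 1.57, 0.471]
force: [-0.5, -0.4, 3.1]
width: 55.1
```

Contact. Release and rise.

>>> arm_command([
  [1,0,0,0,0,0,0],
  [1,0,0,0,0,0,0],
  [1,0,0,0,0,0,0],
  [1,0,0,0,0,0,0],
  [1,0,0,0,0,0,0],
  [1,0,0,0,0,0,0],
  [1,0,0,0,0,0,0],
  [1,0,0,1,0,0,0],
  [1,0,0,2,0,0,0],
  [1,0,0,3,0,0,0],
  [1,0,0,3,0,0,0],
  [1,0,0,2,0,0,0],
  [1,0,0,0,0,0,0],
])

```text
clock: 23.23
eef_pos: [486.2, 149.8, 149.9]
tool_rot: [-2.795, 1.563, 0.346]
force: [0.6, -1.2, 0.1]
width: 85.4
```

```bash
python3 -c "
from h import *
st(594.7,302.5,150)
"
```

```text
t 23.23 p [486.2 149.8 149.9] x [ 0.008  0.003 -1.   ] jaw deg -90.02 w 85.4 F [ 0.6 -1.2  0.1] q7 [-0.44  0.55  0.12  2.   -0.12  0.59 -1.81]
to go cm [1.085e+01 1.527e+01 1.000e-02]
```

>>> arm_command([
  [1,1,1.4,0,0,0,0],
  [1,1.7,2.4,0,0,0,0],
  [1,1.7,2.4,0,0,0,0],
  [1,1.7,2.4,0,0,0,0],
  [1,1.7,2.4,0,0,0,0],
  [1,1.7,2.4,0,0,0,0],
  [1,1.4,1.9,0,0,0,0],
  [1,0,0,0,0,0,0],
  [1,0,0,0,0,0,0],
  [1,0,0,0,0,0,0],
])

```text
clock: 24.07
eef_pos: [591.7, 300.8, 144.8]
tool_rot: [0.795, 1.568, -2.347]
force: [0.5, -1.0, -0.3]
width: 85.1
```

```bash
python3 -c "
from h import *
st(594.7,302.5,17)
for n in ('top','side'):
    i=ctrl.get_image(n);cv2.imwrite(f'pics/{n}12.png',i)
i=cv2.imread('pics/top12.png')[180:320,180:320];j=cv2.imread('pics/side12.png')[240:380,200:340]
cv2.imwrite('pics/c12.png',cv2.resize(np.hstack([i,j]),None,fx=2.8,fy=2.8))
"
```

```text
t 24.07 p [591.7 300.8 144.8] x [-0.002 -0.002 -1.   ] jaw deg -90.04 w 85.1 F [ 0.5 -1.  -0.3] q7 [-0.6   0.75  0.14  1.56 -0.13  0.85 -1.98]
to go cm [  0.3    0.17 -12.78]
```

View pics/c12.png

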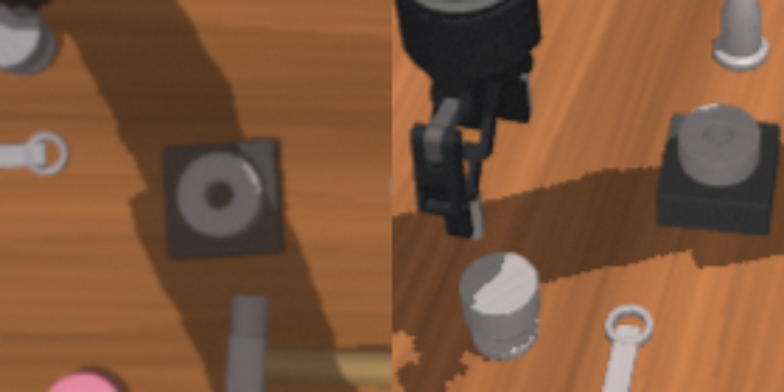

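The ring lies centred on the bolster (crop (220,195) and (718,145)). Descending on the flat die.

>>> arm_command([
  [1,0.3,0.2,-2,0,0,0],
  [1,0,0,-3,0,0,0],
  [1,0,0,-2.6,0,0,0],
  [1,0,0,-1.7,0,0,0],
  [1,0,0,-1.2,0,0,0],
  [1,0,0,-1,0,0,0],
  [1,0,0,-0.8,0,0,0],
  [1,0,0,0,0,0,0],
  [1,0,0,0,0,0,0],
])

```text
clock: 24.92
eef_pos: [595.8, 304.0, 22.7]
tool_rot: [-2.791, 1.57, 0.351]
force: [0.5, -0.5, -0.0]
width: 85.5
```

```bash
python3 -c "
from h import *
st(594.7,302.5,17)
b=ctrl.get_image('side')[260:460,150:350]
cv2.imwrite('pics/c13.png',cv2.resize(b,None,fx=3,fy=3))
print(((proj('side',[(594.7,349,30),(594.7,302.5,55)])-[150,260])*3).round())
"
```

```text
t 24.92 p [595.8 304.   22.7] x [ 0.001  0.    -1.   ] jaw deg -90.01 w 85.5 F [ 0.5 -0.5 -0. ] q7 [-0.58  0.91  0.11  1.6  -0.15  0.64 -1.96]
to go cm [-0.11 -0.15 -0.57]
[[242. 328.]
 [263. 239.]]
```

View pics/c13.png

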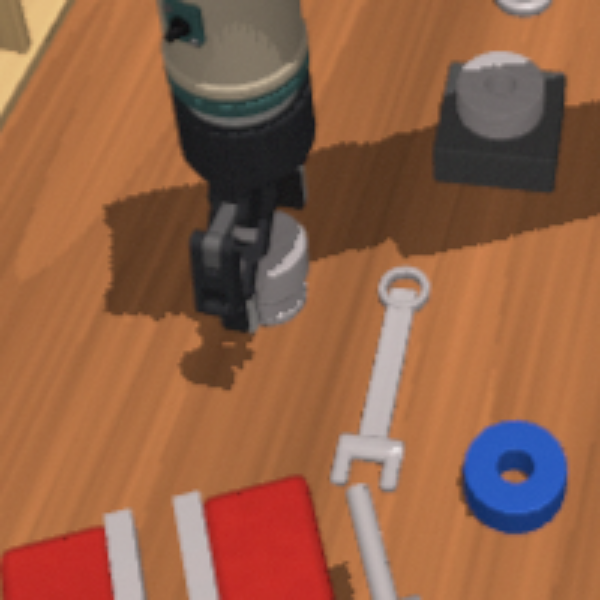

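The jaws are around the flat die's head (crop (265,255)). Closing, then lifting.

>>> arm_command([
  [1,-0.1,-0.1,-0.3,0,0,0],
  [1,0,0,0,0,0,0],
  [0,0,0,0,0,0,0],
  [0,0,0,0,0,0,0],
  [0,0,0,0,0,0,0],
  [0,0,0,0,0,0,0],
  [0,0,0,0,0,0,0],
  [0,0,0,0,0,0,0],
  [0,0,0,0,0,0,0],
  [0,0,0,0,0,0,0],
  [0,0,0,0,0,0,0],
])

```text
clock: 25.88
eef_pos: [594.9, 303.4, 19.9]
tool_rot: [-2.443, 1.57, 0.699]
force: [-0.6, -0.1, 4.7]
width: 48.4
```

>>> arm_command([
  [0,0,0,1,0,0,0],
  [0,0,0,2,0,0,0],
  [0,0,0,3,0,0,0],
  [0,0,0,3,0,0,0],
  [0,0,0,2,0,0,0],
  [0,0,0,2,0,0,0],
  [0,0,0,0,0,0,0],
  [0,0,0,0,0,0,0],
])

```text
clock: 26.55
eef_pos: [594.4, 302.9, 149.3]
tool_rot: [-2.993, 1.57, 0.148]
force: [-1.0, -0.4, -6.4]
width: 48.5
```

Run:
```python
from h import *
st(483,149,150)
t=ctrl.get_image('top');s=ctrl.get_image('side')
cv2.imwrite('pics/t14.png',t);cv2.imwrite('pics/s14.png',s)
a=t[205:295,215:305];b=s[260:350,270:360]
cv2.imwrite('pics/c14.png',cv2.resize(np.hstack([a,b]),None,fx=4.4,fy=4.4,interpolation=cv2.INTER_CUBIC))
for n,o in(('top',(215,205)),('side',(270,260))):
  off=0 if n=='top' else 396
  R=np.array([[np.cos(.0915),-np.sin(.0915)],[np.sin(.0915),np.cos(.0915)]])
  c=np.array([[40,40],[40,-40],[-40,-40],[-40,40]])@R.T+[483,149]
  print(n,((proj(n,np.c_[c,[34]*4])-o)*4.4+[off,0]).round().tolist(),((proj(n,[(483.6,149,58)])-o)*4.4+[off,0]).round())
```

```text
t 26.55 p [594.4 302.9 149.3] x [ 0.  0. -1.] jaw deg -90.01 w 48.5 F [-1.  -0.4 -6.4] q7 [-0.6   0.75  0.14  1.55 -0.13  0.86 -1.98]
to go cm [-11.14 -15.39   0.07]
top [[96.0, 117.0], [274.0, 105.0], [285.0, 283.0], [105.0, 295.0]] [[183. 194.]]
side [[501.0, 213.0], [526.0, 81.0], [698.0, 97.0], [682.0, 231.0]] [[601. 117.]]
```

View pics/c14.png

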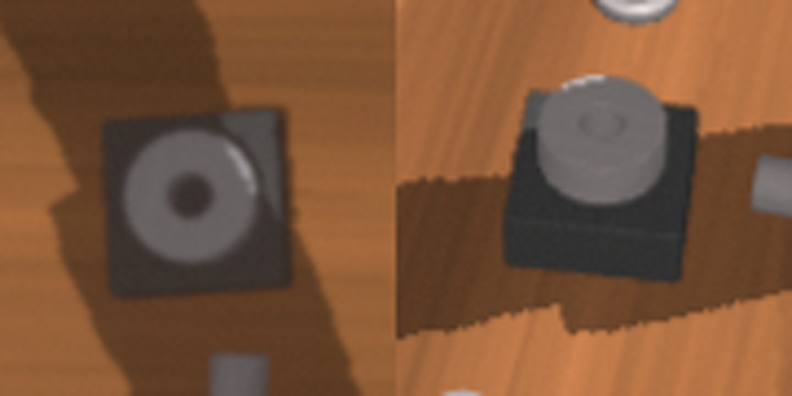

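Ring and bolster show the same pixel offset from prediction (+7,+2 in the enlarged top crop), so the ring is centred within about 1 mm. Carrying the flat die over it.

>>> arm_command([
  [0,-1,-1.4,0,0,0,0],
  [0,-1.7,-2.4,0,0,0,0],
  [0,-1.7,-2.4,0,0,0,0],
  [0,-1.7,-2.4,0,0,0,0],
  [0,-1.7,-2.4,0,0,0,0],
  [0,-1.7,-2.4,0,0,0,0],
  [0,-1.6,-2,0,0,0,0],
  [0,0,0,0,0,0,0],
  [0,0,0,-1.5,0,0,0],
  [0,0,0,-2,0,0,0],
  [0,0,0,-1.3,0,0,0],
  [0,0,0,-0.7,0,0,0],
  [0,0,0,0,0,0,0],
  [0,0,0,0,0,0,0],
])

```text
clock: 27.82
eef_pos: [483.1, 148.9, 93.6]
tool_rot: [0.409, 1.569, -2.732]
force: [0.5, 0.6, -4.8]
width: 48.5
```

Run:
```python
from h import *
st(483.7,149,78)
s=ctrl.get_image('side')
cv2.imwrite('pics/c15.png',cv2.resize(s[200:360,240:400],None,fx=3.5,fy=3.5,interpolation=cv2.INTER_CUBIC))
```

```text
t 27.82 p [483.1 148.9  93.6] x [-0.002 -0.001 -1.   ] jaw deg -90.01 w 48.5 F [ 0.5  0.6 -4.8] q7 [-0.42  0.64  0.1   2.04 -0.14  0.47 -1.79]
to go cm [ 0.06  0.01 -1.56]
```

View pics/c15.png

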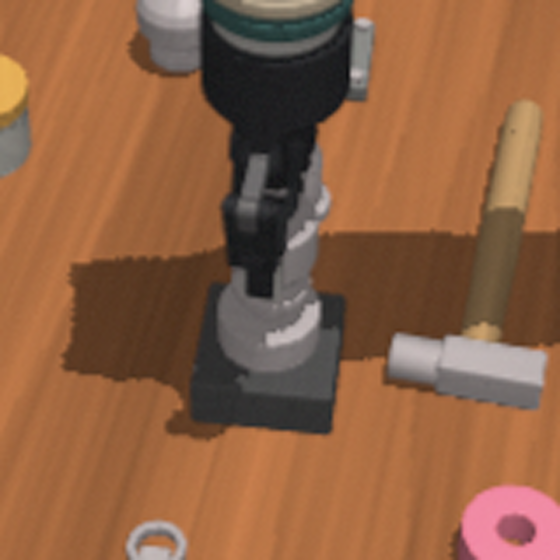

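The die hangs upright just above the ring (crop (275,280)). Lowering the last 1.5 cm gently.

>>> arm_command([
  [0,0,0,-0.5,0,0,0],
  [0,0,0,-0.5,0,0,0],
  [0,0,0,-0.3,0,0,0],
  [0,0,0,-0.1,0,0,0],
  [0,0,0,0,0,0,0],
  [0,0,0,0,0,0,0],
])

```text
clock: 28.37
eef_pos: [483.5, 149.0, 80.3]
tool_rot: [-3.099, 1.571, 0.043]
force: [-0.3, 0.5, -5.6]
width: 48.4
```

>>> arm_command([
  [0,0,0,-0.1,0,0,0],
  [0,0,0,-0.1,0,0,0],
  [0,0,0,0,0,0,0],
])

```text
clock: 28.62
eef_pos: [483.5, 149.0, 78.2]
tool_rot: [0.589, 1.571, -2.553]
force: [-0.8, -0.6, -5.6]
width: 48.2
```

>>> arm_command([
  [0,0,0,-0.1,0,0,0],
  [0,0,0,0,0,0,0],
])

```text
clock: 28.78
eef_pos: [483.6, 149.0, 77.9]
tool_rot: [-2.582, 1.57, 0.56]
force: [-1.7, -0.4, 2.3]
width: 48.4
```

Contact. Release, rise straight up, then clear the view.

>>> arm_command([
  [1,0,0,0,0,0,0],
  [1,0,0,0,0,0,0],
  [1,0,0,0,0,0,0],
  [1,0,0,0,0,0,0],
  [1,0,0,0,0,0,0],
  [1,0,0,0,0,0,0],
  [1,0,0,0,0,0,0],
  [1,0,0,0.7,0,0,0],
  [1,0,0,1.5,0,0,0],
  [1,0,0,3,0,0,0],
  [1,0,0,3,0,0,0],
  [1,0,0,3,0,0,0],
  [1,0,0,3,0,0,0],
  [1,0,0,2,0,0,0],
  [1,0,0,0,0,0,0],
])

```text
clock: 30.03
eef_pos: [486.1, 149.8, 244.1]
tool_rot: [-2.775, 1.562, 0.366]
force: [-0.2, 1.1, -0.6]
width: 85.3
```

>>> arm_command([
  [1,-0.5,2,0,0,0,0],
  [1,-0.5,3,0,0,0,0],
  [1,-0.5,3,0,0,0,0],
  [1,-0.5,3,0,0,0,0],
  [1,-0.5,3,0,0,0,0],
  [1,-0.5,3,0,0,0,0],
  [1,-0.5,2,0,0,0,0],
  [1,0,0,0,0,0,0],
  [1,0,0,0,0,0,0],
])

```text
clock: 30.78
eef_pos: [447.4, 340.0, 238.7]
tool_rot: [0.595, 1.569, -2.543]
force: [0.6, -1.4, -0.2]
width: 85.4
```

Run:
```python
from h import *
st()
I={n:ctrl.get_image(n) for n in('top','side')}
for n,i in I.items():
    cv2.imwrite(f'pics/{n}16.png',i)
    for a in [('nose',496,10,0,0),('dome',603,-120,0,0),('flat',483.5,149,0,58),('stake',508.5,-129.2,.0915,0)]:
        r=fit(n,i,*a,pad=6);print(n,a,r[0].round(1),round(r[1],1))
a=I['top'][185:305,215:345];b=I['side'][200:320,250:380]
cv2.imwrite('pics/c16.png',cv2.resize(np.hstack([a,b]),None,fx=3,fy=3,interpolation=cv2.INTER_CUBIC))
```

```text
t 30.78 p [447.4 340.  238.7] x [-0.001 -0.001 -1.   ] jaw deg -89.84 w 85.4 F [ 0.6 -1.4 -0.2] q7 [-0.79  0.5   0.14  1.76 -0.09  0.89 -2.18]
top ('nose', 496, 10, 0, 0) [495.9   8.2] 4.5
top ('dome', 603, -120, 0, 0) [ 603.3 -122.2] 18.4
top ('flat', 483.5, 149, 0, 58) [482.8 147.2] 478.8
top ('stake', 508.5, -129.2, 0.0915, 0) [ 508.8 -130.4] 10.8
side ('nose', 496, 10, 0, 0) [505.   18.5] 751.1
side ('dome', 603, -120, 0, 0) [ 599.6 -117.9] 387.4
side ('flat', 483.5, 149, 0, 58) [486.6 164.2] 848.3
side ('stake', 508.5, -129.2, 0.0915, 0) [ 507.8 -108.2] 866.7
```

View pics/c16.png

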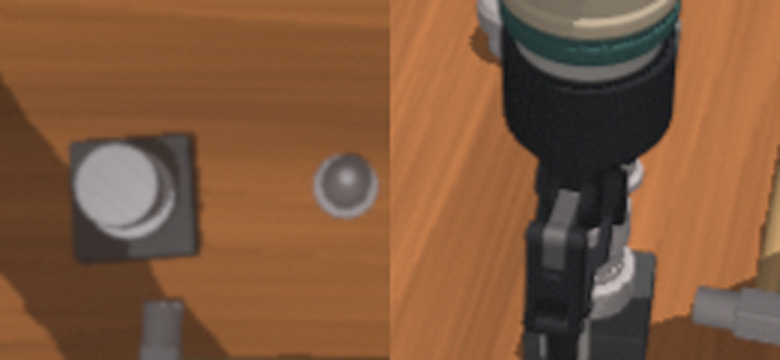

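View pics/side16.png

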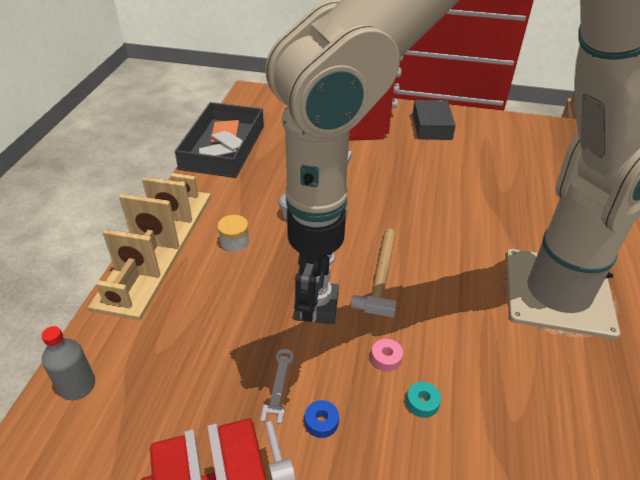

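View pics/top16.png

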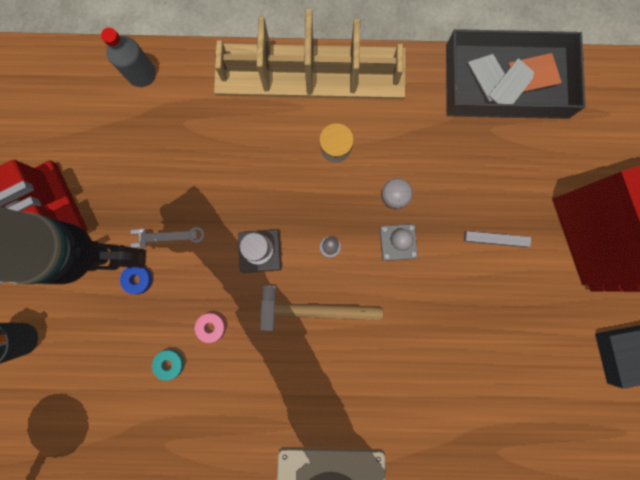

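>>> arm_command([
  [1,0,-2,0.5,0,0,0],
  [1,0,-3,0.5,0,0,0],
  [1,0,-3,0.5,0,0,0],
  [1,0,-3,0,0,0,0],
  [1,0,-3,0,0,0,0],
  [1,0,-3,0,0,0,0],
  [1,0,-3,0,0,0,0],
  [1,0,-3,0,0,0,0],
  [1,0,-3,0,0,0,0],
  [1,0,-3,0,0,0,0],
  [1,0,-3,0,0,0,0],
  [1,0,-3,0,0,0,0],
  [1,0,-3,0,0,0,0],
  [1,0,-3,0,0,0,0],
  [1,0,-3,0,0,0,0],
  [1,0,-3,0,0,0,0],
  [1,0,-3,0,0,0,0],
  [1,0,-3,0,0,0,0],
  [1,0,-3,0,0,0,0],
  [1,0,-2,0,0,0,0],
])

```text
clock: 32.55
eef_pos: [446.6, -245.7, 254.6]
tool_rot: [1.541, 1.569, -1.607]
force: [0.0, -0.2, -0.0]
width: 85.3
```

>>> arm_command([
  [1,0,-2,0,0,0,0],
  [1,0,-2,0,0,0,0],
  [1,0,-2,0,0,0,0],
  [1,0,-1,0,0,0,0],
  [1,0,0,0,0,0,0],
  [1,0,0,0,0,0,0],
])

```text
clock: 33.05
eef_pos: [447.6, -311.0, 254.1]
tool_rot: [-0.943, 1.57, 2.197]
force: [0.1, 0.9, -0.5]
width: 85.5
```

Run:
```python
from h import *
st()
I={n:ctrl.get_image(n) for n in('top','side')}
for n,i in I.items(): cv2.imwrite(f'pics/{n}17.png',i)
# top disc of flat die
g=cv2.cvtColor(I['top'],cv2.COLOR_BGR2GRAY)[225:275,235:285]
m=(g>125).astype(np.uint8);k,l,s,c=cv2.connectedComponentsWithStats(m);print(s.tolist(),(c+[235,225]).round(1).tolist())
print('pred disc',proj('top',(483.5,149,113)),proj('side',[(483.5,149,113),(483.5,149,58),(483.5,149,34)]).round(1))
print(fit('side',I['side'],'nose',496,10,pad=6),fit('side',I['side'],'dome',603,-120,pad=6))
cv2.imwrite('pics/c17.png',cv2.resize(np.hstack([I['top'][190:310,215:345],I['side'][200:320,260:390]]),None,fx=3,fy=3,interpolation=cv2.INTER_CUBIC))
```

```text
t 33.05 p [ 447.6 -311.   254.1] x [-0.001  0.001 -1.   ] jaw deg -90.12 w 85.5 F [ 0.1  0.9 -0.5] q7 [ 0.38  0.46  0.26  1.79 -0.15  0.91 -0.87]
[[0, 0, 50, 50, 1834], [5, 8, 33, 31, 666]] [[261.4, 250.0], [254.3, 248.1]]
pred disc [[252.08886739 246.36275322]] [[317.  266.9]
 [316.7 286.7]
 [316.5 294.9]]
(array([495.43661499,  15.22608948]), np.float64(167.0958832390592), np.float64(618.2939770390466)) (array([ 601.95962334, -118.41370106]), np.float64(12.109437624588109), np.float64(582.9021014349394))
```

View pics/c17.png

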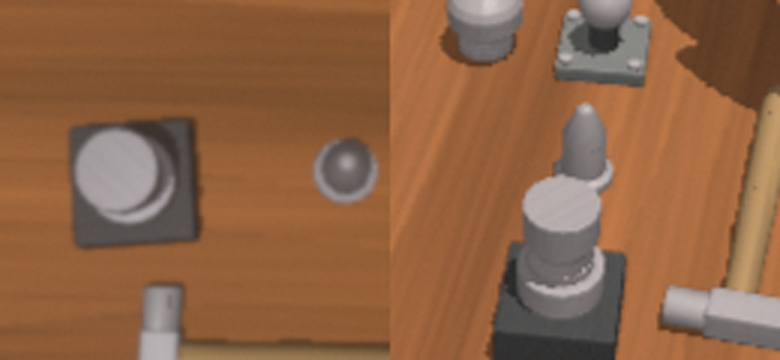

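View pics/side17.png

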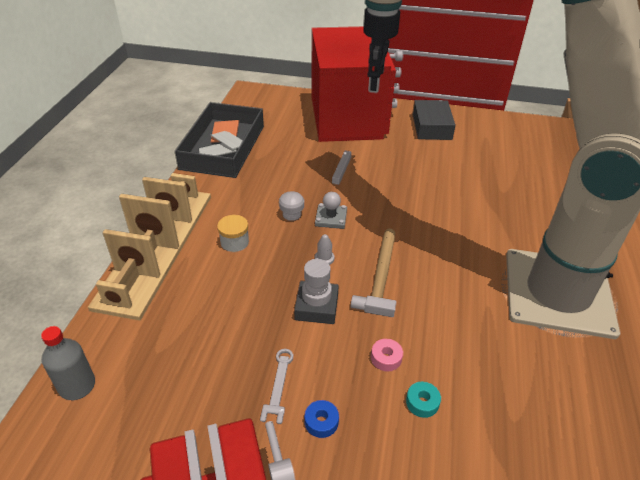

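The stack is upright and centred (side px (317,285)), the nose die is at (325,250) and the dome die at (291,205). The bystanders are where they were and the arm is clear. Handing in.

```bash
python3 -c "
from cell import ctrl
print(ctrl.finish_job())"
```

```text
the job is handed in; nothing more can be done
None
```

I set out all the tooling as asked and handed the job in at about 33 s. No verdict was reported, so these results come from my own last checks.

- **Ring and flat die:** The grey steel ring is on the bolster, about 1 mm from its centre in the top picture before stacking. The flat die stands upright on the ring. Its top face is about 1.7 px off prediction, the same offset the bolster itself shows, so it is centred within about 1–2 mm.
- **Nose die:** It stands at about (496, 9) mm; the midpoint is (496, 10).
- **Dome die:** It is about 95 mm behind the stake's centre and within about 1 mm sideways, measured in the top picture.
- **Bystanders and arm:** By eye in the last pictures, the hammer, wrench, steel bar and tin are where they started. The gripper is open and clear of everything.

**Checks that disagreed:**
- The two cameras differ by 2–4 mm in y throughout, about what their stated calibration error allows, so I used the average.
- The last side-camera fit of the nose die gave y = 15 mm. Its outline merged with the stack there and the fit was poor, so I discarded it; the top view gave 8 mm.
- The silhouette fits of the tin failed and the last ones of the flat die were poor. I judged the tin by eye and the flat die by its top face instead.

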